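Seat the amber filter in the strain viewer's three-point holder

ROBOT

A 6-joint arm with a two-finger parallel gripper is mounted at the origin on the work surface. World frame = base frame: x ahead of the robot, y to its left, z up, the work surface at z = 0. Lengths are in mm, angles in rad, forces in N, time in s.
With the tool pointing down it reaches from about 275 to 1000 mm from the base axis. Payload 8.4 kg.
Tool frame: the origin (TCP) lies midway between the tips of the shut fingers; the grasp point (between the pads) lies 19 mm behind it; z points along the fingers, y is the line along which they close (so a half turn about z gives the same grasp; the last joint's range is limited). The gripper opens to 85 mm and grips with 20 to 120 N. Pads are 22 mm wide; open, the fingers measure 114 mm over their backs; the gripper's body (76 mm by 85 mm) begins 54 mm behind the grasp point. The pads swing forward as they close: fully open they stand 13 mm farther back than shut.
Start: joints at [-1.247, 0.353, 1.633, -0, 1.155, -0.002], TCP at [200.04, -592.125, 231.281] pointing down, gripper open.
Joint ranges: [-2.63, 2.63], [-0.92, 2.1], [0.06, 2.66], [-1.3, 4.44], [0, 2.69], [-3.02, 3.02]. Speed limits (rad/s): [2.22, 2.22, 2.79, 3.14, 3.14, 3.14].

INTERFACE

Orientations are given as [roll, pitch, yaw] about the fixed x, y, z axes, in that order (R = Rz(yaw) Ry(pitch) Rx(roll)).
In Python, from rig import * gives the robot as it stands.
- The arm moves only by the shell command python3 -m jog 'ROWS' [FORCE]. ROWS is JSON, a list of rows, each an object of numbers: "x", "y", "z": the shift along the tool's x, y, z in cm; "spin": the turn about the tool's z in rad; "grip": the closure, from 0 (fully open) to 1 (shut). In form: [{"x": .., "y": .., "z": .., "spin": .., "grip": ..}, ...]. A call has 1 to 20 rows; each row shifts and turns the commanded pose from where the row before left it, along the tool's axes as they then stand; what a row does not reach is not made up. A row lasts 1/12 s, in which the tool goes at most 41.7 mm and 7.16 degrees, less where a joint would pass 70% of its speed; a pose out of reach is approached as far as the arm can. A call with a gripper value outside its range is refused whole. The fingers move at their own pace and stop on an object; FORCE is the grip in N (left out, the last holds). Time passes only in rows, so rows that do not move let the fingers close. It gives the time, the measured TCP pose, the force, the opening and the grip force at its end, in the units of the state.
- sense(): the state, without advancing time (a new reading comes with each control period).
- grab_frame(name): name is "side" or "top" or "wrist"; returns a dict with "pixels" (400x640x3 uint8, blue, green, red), "camera_matrix" (3x3 intrinsics, pixels), "k1" (the pictures are not rectified: a ray, as slopes to the right and down, at radius r is drawn at 1 + k1 r^2 times it, then the intrinsics apply), "rvec" (rotation vector, rad) and "tvec" (3), from world to camera coordinates, as OpenCV has them; the wrist camera has in their place "T_tool_cam" (4x4, takes a point from camera to tool coordinates, whose origin is the TCP and whose axes are the flange's). Camera axes: x right, y down, z forward; pixel columns grow to the right and rows downward; lengths in mm; the calibration is good to about 2 mm. A picture is of the moment at which its call begins: read the wrist's pose just before it. There is no depth.
- sign_off(): hands the job in; it is judged then, once.
The state is a dict: "clock": time; "qpos": joint angles; "qvel": joint speeds; "joint_efforts": joint torques, N m; "eef_pos": TCP position; "tcp_rot": TCP orientation; "contact_force": force on the tool from outside, world axes, zero at the start; "wrist_torque": the same for the moment, N m; "opening": opening from 0.0 (shut) to 1.0 (fully open); "grasp_force": force on a finger pad.
Only numpy, scipy, OpenCV 4.12 (cv2) and the standard library are available. Lean on these libraries where they do the work, as an engineer would, in place of code of your own. Each camera call takes 0.05 s, during which the arm holds its last target. There are 200 camera calls.

TASK

Take the amber filter by its yellow knob and mount it in the strain viewer: push its rim gently back against the red sprung nose until it clears the two steel pins, lower it in between, and press it gently down until it is fully home, flat on all three brass studs, held by the nose against both pins and unable to rock. The glass is fragile, so feel for the nose rather than ramming it, keep the filter roughly level, let go of it at the end, and leave the spare green filter and everything else on the bench where they are.

Things in the scene. Friction and masses are not known exactly. Their poses are not given: they have to be found in the camera images.
- filter: The amber filter: a flat round dark cell, 80 mm diameter, 10 mm thick, plain rim and underside, round amber glass, 180 g +-20 %. Yellow knob on its centre: a block 30 mm (along x) by 16 mm (along y), from 12 to 46 mm above the underside; grip its two faces 16 mm apart, about 34 mm above the underside, so the finger tips stay clear of the cell. Origin: centre of the underside; z up.
- viewer: The strain viewer, fixed: a grey light box 180 (x) by 200 (y) by 36 mm high, lit white window on top. Origin: centre of its underside, on the bench; z up; y points from the two steel pins to the red nose. The holder on top: three fixed brass studs that carry the filter, and a dark sliding carriage bearing two upright pins and, opposite, the red sprung nose, set and locked by hand.
- holder_mid (a point): Fixed point of the viewer: over the box's centre, 46 mm above the bench, level with the stud tops; axes as the viewer's. The carriage (pins and nose together) was set so that the centre of a seated filter lies at x 0 and anywhere from y -10 to +10 mm of this point; the setting is not told: feel for it or see it.
- pin_line (a point): Fixed point of the viewer, x 0, y -35 mm, 5 mm over the stud tops: level of the tops of the steel pins and, give or take the 10 mm setting, midway between them. Smooth pins 10 mm thick with tapered tips, axes 29 mm either side in x; seen from the seat's centre they stand 40 degrees either side of -y. A cell with its underside 7 to 10 mm over the studs passes above the pins but its rim still meets the nose.
- nose (a joint): Red sprung nose: how far it is pushed in along the viewer's +y, m; 0 free, travel 8 mm, 3 N per mm; over 5.2 mm (15.6 N) overloads the glass. 20 mm wide, flat slippery face, top 13 mm over the stud tops; housing behind it 11 mm. Free, it leaves 3 mm too little room: push it in over 3 mm, best about 3.8 mm (11.5 N), before the cell can go down inside the pins; seated, the cell holds it about 2.1 mm (6 N) in.
- stud_a: Polished brass support stud nearest the pins (friction on the pins can hold the cell just off a stud: about 10 N pressed straight down on the top of the knob settles it on all three), fixed on the viewer at x 0, y -27 mm. Origin: top of its dome, 46 mm above the bench.
- stud_b: Brass support stud on the viewer at x -27, y +14 mm. Origin: top of its dome, 46 mm above the bench.
- stud_c: Brass support stud on the viewer at x +27, y +14 mm. Origin: top of its dome, 46 mm above the bench.
- spare_filter: A second cell of the same shape and size with GREEN glass and a green knob; not to be used. Origin: centre of the underside.
- paddle: Black graphite paddle 90 by 55 by 12 mm with a steel neck and wooden handle, 250 mm long in all, lying along its x. Origin: on the bench under its neck.
- mould: Black graphite marble mould, a cylinder 64 mm across and 34 mm high. Origin: centre of the underside.
- dish: Small white bowl, 80 mm across, 28 mm high. Origin: centre of the underside.
- reamer: Graphite reamer with brass handle, 200 mm long, 20 mm thick, lying along its x. Origin: on the bench below its axis.
- rod_jar: Closed glass jar 90 mm across and 120 mm high with coloured glass rods standing to about 230 mm. Origin: centre of the underside.
- marble_stand: Flat cork disc 48 mm across, 18 mm high. Origin: centre of the underside.
There are look-alikes about, which are no part of the job. What is shaped like the filter but purple is not meant.

How it is judged (in metres and radians):
At the end, for the whole second after the job is handed in: The amber filter, released and at rest, lies in the holder within 14 mm of the viewer's centre, flat (within 0.025 rad) with its underside 44.5 to 47.5 mm above the bench, bearing on each of the three studs (over 0.05 N), with the nose held 1.3 to 3.1 mm in, so that it also bears on both pins (contact force between filter and stud_a above 0.05 N and contact force between filter and stud_b above 0.05 N and contact force between filter and stud_c above 0.05 N and value of joint nose between 0.0013 and 0.0031 m and z of filter in the frame of viewer between 0.0445 and 0.0475 m and horizontal distance between filter and viewer below 0.014 m and angle between filter's own z axis and vertical below 0.025 rad and linear speed of filter below 0.01 m/s); the robot touches nothing.
It fails at once if the nose is pushed in more than 5.2 mm (the glass is overloaded) (value of joint nose above 0.0052 m).
It fails at once if the filter is forced against the viewer with more than 50 N in all (contact force between filter and viewer above 50 N).
It fails at once if the robot presses on the viewer itself with more than 15 N (contact force between any of the fingers, the arm and viewer above 15 N).
It fails at once if the filter is tipped more than 35 degrees (angle between filter's own z axis and vertical above 0.61 rad).
It fails at once if the spare filter or another thing on the bench is moved by more than 25 mm (distance of any of spare_filter, paddle, mould, dish, reamer, rod_jar, marble_stand from where it was at the start of the episode above 0.025 m).
It also fails if it takes over 58 s, if anything falls off the work surface, if the arm or the gripper's body presses on something with over 40 N, if the wrist force passes 120 N, or if a joint passes its speed limit or range.

## Working session

There is one attempt and no reset: what is moved stays moved. The work goes in short steps, Python scripts to look and compute and a shell command to move; the robot and the scene stay as the last step left them, time stands still between calls to the robot, and variables do not carry over. Pictures are saved under pics/ and viewed, at most 10 in all, crops included, and the job is handed in when it is done.

```bash
mkdir -p pics; ls
cat > h.py <<'E'
from rig import *
import numpy as np, cv2
def und(f,uv):
    K=np.array(f["camera_matrix"]); d=np.array([f["k1"],0,0,0.])
    return cv2.undistortPoints(np.array([[uv]],float),K,d)[0,0]
def ray(f,uv,st=None):
    v=np.append(und(f,uv),1)
    if "T_tool_cam" in f:
        from scipy.spatial.transform import Rotation as R
        T=np.array(f["T_tool_cam"]); Rt=R.from_euler('xyz',st["tcp_rot"]).as_matrix()
        return Rt@T[:3,3]+np.array(st["eef_pos"]), Rt@T[:3,:3]@v
    Rm=cv2.Rodrigues(np.array(f["rvec"],float))[0]; t=np.array(f["tvec"],float).ravel()
    return -Rm.T@t, Rm.T@v
def at_z(f,uv,z,st=None):
    o,d=ray(f,uv,st); return o+d*(z-o[2])/d[2]
E
python3 - <<'E'
from h import *
import pickle
s=sense();print(s)
F={n:grab_frame(n) for n in("top","side")}
F['s']=s; pickle.dump(F,open('f.pkl','wb'))
for n in("top","side"): cv2.imwrite(f"pics/{n}0.png",F[n]["pixels"]); o,d=ray(F[n],(320,200));print(n,o,d,F[n]["k1"])
E
```

```text
pics
{'clock': 0.0, 'qpos': array([-1.24739509e+00,  3.53659459e-01,  1.63413628e+00,  2.50334897e-05,
        1.15519657e+00, -2.42897462e-03]), 'qvel': array([-1.15101597e-03, -1.26475379e-03,  1.01407497e-04, -7.93281306e-05,
        8.64598045e-04,  8.57712635e-04]), 'joint_efforts': array([ 2.08784641e-04, -6.05257630e+01, -3.42069054e+01,  1.89215342e-05,
        9.38325509e-03, -4.09258257e-05]), 'eef_pos': array([ 199.89833969, -591.66683452,  230.55369875]), 'tcp_rot': array([-3.14019306e+00, -2.62879782e-05,  3.25820074e-01]), 'contact_force': array([ 0.1885447 , -0.42285195, -0.02895418]), 'wrist_torque': array([ 0.01527397,  0.04129727, -0.03861371]), 'grasp_force': 0.0, 'opening': 0.9988877159850392}
top [ 446.23778587  -22.9143457  1170.01922714] [ 0.09694771  0.00187706 -0.99529571] -0.029119768183550054
side [464.9746411  842.39506723 983.57122499] [ 0.06387759 -0.6788815  -0.73178888] 0.03234118435162517
```

View pics/top0.png

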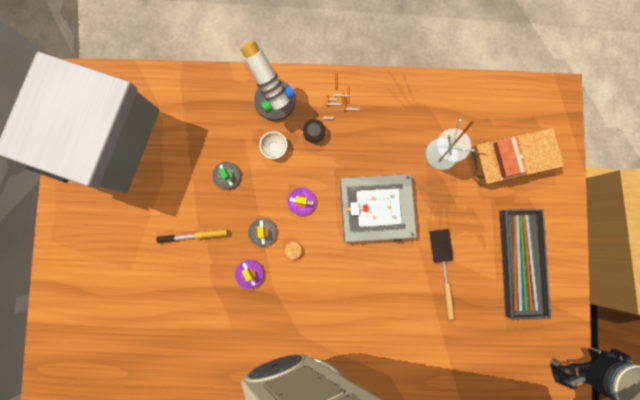

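View pics/side0.png

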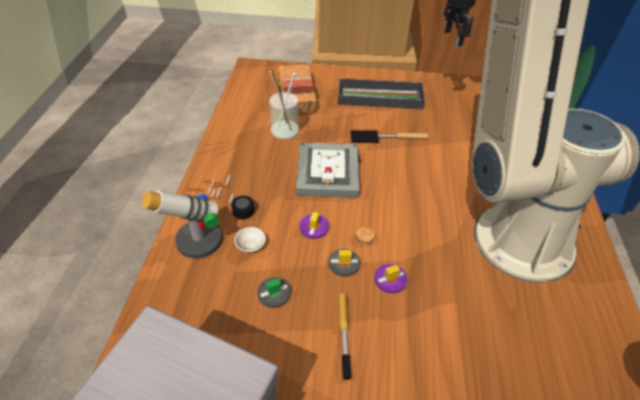

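The top view shows the dark amber filter at about (263,233) and the viewer at about (378,209), with the red nose at (365,209) on the image-left side. Purple decoys are at (302,202) and (250,274), and the green spare is at (227,176). I'll enlarge these.

Run:
```python
from h import *
import pickle
F=pickle.load(open('f.pkl','rb'));p=F['top']['pixels']
a=cv2.resize(p[165:255,330:430],None,fx=6,fy=6,interpolation=cv2.INTER_CUBIC)
b=cv2.resize(p[210:255,235:290],None,fx=4,fy=4,interpolation=cv2.INTER_CUBIC)
c=np.zeros((540,800,3),np.uint8);c[:,:600]=a;c[:180,600:800]=b[:,:200];cv2.imwrite('pics/c1.png',c)
f=F['top']
for n,uv,z in [('filt',(263,233),10),('knobtop',(262,232),46),('view',(378,209),36),('nose',(365,209),55)]:
    print(n,at_z(f,uv,z))
print([at_z(f,u,36) for u in [(341,177),(411,175),(416,239),(345,243)]])
```

```text
filt [461.06988452 137.11032463  10.        ]
knobtop [463.24968925 134.9919329   46.        ]
view [ 536.3753896  -182.34816846   36.        ]
nose [ 533.8256583  -144.18691098   55.        ]
[array([622.9587873 , -77.51208668,  36.        ]), array([ 634.5481896 , -273.46409683,   36.        ]), array([ 456.46110758, -288.68765668,   36.        ]), array([439.95906855, -93.00037397,  36.        ])]
```

View pics/c1.png

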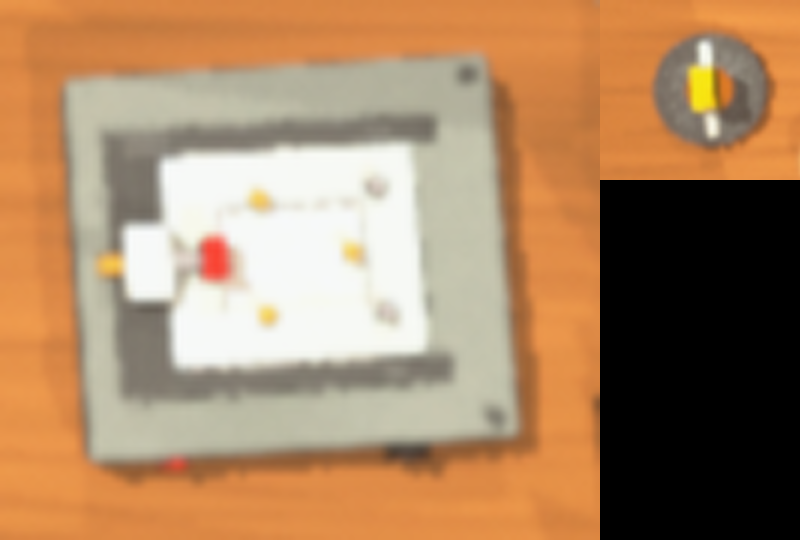

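Run:
```python
from h import *
import pickle
F=pickle.load(open('f.pkl','rb'));f=F['top']
g=lambda x,y:(x/6+330-.42,y/6+165-.42)
P={k:at_z(f,g(x,y),z)[:2] for k,x,y,z in [('a',353,252,45),('c_hiX',260,200,45),('b_loX',267,316,45),('p_hi',376,187,50),('p_lo',387,313,50),('nose',215,258,58),('TL',65,80,36),('TR',487,57,36),('BR',520,437,36),('BL',92,460,36)]}
for k in P: print(k,P[k].round(1))
# fit studs+box; viewer x,y axes: y toward nose(+y world) -> x toward +x world
L={'a':(0,-27),'c_hiX':(27,14),'b_loX':(-27,14),'TL':(90,100),'TR':(90,-100),'BR':(-90,-100),'BL':(-90,100)}
for ks in (['a','c_hiX','b_loX'],list(L)):
    A=np.array([L[k] for k in ks],float);B=np.array([P[k] for k in ks])
    a=A-A.mean(0);b=B-B.mean(0);th=np.arctan2((a[:,0]*b[:,1]-a[:,1]*b[:,0]).sum(),(a*b).sum())
    R=np.array([[np.cos(th),-np.sin(th)],[np.sin(th),np.cos(th)]]);t=B.mean(0)-R@A.mean(0)
    print(th,t,(B-(A@R.T+t)).round(1).tolist()); 
    for k in('p_hi','p_lo','nose'): print(k,(R.T@(P[k]-t)).round(1))
h=lambda x,y:((x-600)/4+235-.4,y/4+210-.4)
print('cell',at_z(f,h(712,90),10),'knob',at_z(f,h(702,88),44),'stripe',[at_z(f,h(*u),11)[:2] for u in[(705,40),(713,138)]])
```

```text
a [ 543.2 -209.7]
c_hiX [ 565.9 -166.6]
b_loX [ 512.6 -170.7]
p_hi [ 573. -219.]
p_lo [ 515.3 -224.8]
nose [ 537.5 -144.9]
TL [620.3 -75.9]
TR [ 637.1 -272.7]
BR [ 460.8 -289.3]
BL [444.8 -92.6]
0.08477555895777333 [ 540.60705945 -182.63823419] [[0.3, -0.2], [-0.4, -0.2], [0.1, 0.3]]
p_hi [ 29.1 -39. ]
p_lo [-28.8 -39.8]
nose [ 0.1 37.9]
0.08818224003892641 [ 540.69759161 -182.65296874] [[0.1, -0.2], [-0.4, -0.2], [0.1, 0.4], [-1.2, -0.8], [-2.0, 1.6], [1.0, 0.9], [2.5, -1.7]]
p_hi [ 28.9 -39.1]
p_lo [-29.  -39.7]
nose [ 0.1 37.9]
cell [463.56414453 138.34562818  10.        ] knob [464.21548396 140.52045327  44.        ] stripe [array([498.58818758, 144.65561115]), array([429.97550135, 136.07605128])]
```

Viewer is at (540.6, -182.6) with yaw 0.086. The pins sit at y = -39.4, so the seat centre is at about y = -4.4. The filter is at about (464, 139) with yaw 0.12. Next I move above the filter.

```bash
python3 -m jog '[{"x":2.4,"y":-3.0},{"x":2.4,"y":-3.0},{"x":2.4,"y":-3.0},{"x":2.4,"y":-3.0},{"x":2.4,"y":-3.0},{"x":2.4,"y":-3.0},{"x":2.4,"y":-3.0},{"x":2.4,"y":-3.0},{"x":2.4,"y":-3.0},{"x":2.4,"y":-3.0},{"x":2.4,"y":-3.0},{"x":2.4,"y":-3.0},{"x":2.4,"y":-3.0},{"x":2.4,"y":-3.0},{"x":2.4,"y":-3.0},{"x":2.4,"y":-3.0},{"x":2.4,"y":-3.0},{"x":2.4,"y":-3.0},{"x":2.4,"y":-3.0},{"x":1.5,"y":-2.0}]'
cat >> h.py <<'E'
def todo(xyz):
    s=sense();ps=s["tcp_rot"][2];d=np.array(xyz)-s["eef_pos"];c,n=np.cos(ps),np.sin(ps)
    print('clock',s['clock'],'pose',s["eef_pos"].round(1),s["tcp_rot"].round(3),'F',s["contact_force"].round(1),'op',round(s["opening"],3),s["grasp_force"])
    print('cm tool',(np.array([d[0]*c+d[1]*n,d[0]*n-d[1]*c,-d[2]])/10).round(2))
E
python3 -c "
from h import *
todo([464,139,160])"
```

```text
clock 0.1 pose [ 199.9 -591.7  230.7] [-3.14   0.     0.326] F [0.3 0.3 0.1] op 0.999 0.0
cm tool [ 48.41 -60.78   7.07]schema error: expected keys x, y, z, spin, grip
```

```bash
python3 -m jog '[{"x":2.4,"y":-3.0,"z":0,"spin":0,"grip":0},{"x":2.4,"y":-3.0,"z":0,"spin":0,"grip":0},{"x":2.4,"y":-3.0,"z":0,"spin":0,"grip":0},{"x":2.4,"y":-3.0,"z":0,"spin":0,"grip":0},{"x":2.4,"y":-3.0,"z":0,"spin":0,"grip":0},{"x":2.4,"y":-3.0,"z":0,"spin":0,"grip":0},{"x":2.4,"y":-3.0,"z":0,"spin":0,"grip":0},{"x":2.4,"y":-3.0,"z":0,"spin":0,"grip":0},{"x":2.4,"y":-3.0,"z":0,"spin":0,"grip":0},{"x":2.4,"y":-3.0,"z":0,"spin":0,"grip":0},{"x":2.4,"y":-3.0,"z":0,"spin":0,"grip":0},{"x":2.4,"y":-3.0,"z":0,"spin":0,"grip":0},{"x":2.4,"y":-3.0,"z":0,"spin":0,"grip":0},{"x":2.4,"y":-3.0,"z":0,"spin":0,"grip":0},{"x":2.4,"y":-3.0,"z":0,"spin":0,"grip":0},{"x":2.4,"y":-3.0,"z":0,"spin":0,"grip":0},{"x":2.4,"y":-3.0,"z":0,"spin":0,"grip":0},{"x":2.4,"y":-3.0,"z":0,"spin":0,"grip":0},{"x":2.4,"y":-3.0,"z":0,"spin":0,"grip":0},{"x":1.5,"y":-2.0,"z":0,"spin":0,"grip":0}]'
python3 -c "
from h import *
todo([464,139,160])"
```

```text
clock: 1.77
eef_pos: [458.2, 120.7, 231.2]
tcp_rot: [-3.141, -0.001, 0.327]
contact_force: [0.4, 0.4, -0.0]
opening: 1.001
grasp_force: 0.0
clock 1.7667 pose [458.2 120.7 231.2] [-3.141e+00 -1.000e-03  3.270e-01] F [ 0.4  0.4 -0. ] op 1.001 0.0
cm tool [ 1.14 -1.54  7.12]
```

```bash
python3 -m jog '[{"x":1.1,"y":-1.5,"z":1,"spin":0,"grip":0.3},{"x":0,"y":0,"z":2,"spin":0.1,"grip":0.3},{"x":0,"y":0,"z":2,"spin":0.1,"grip":0.3},{"x":0,"y":0,"z":0,"spin":0,"grip":0.3},{"x":0,"y":0,"z":0,"spin":0,"grip":0.3}]'
python3 - <<'E'
from h import *
import pickle
s=sense();f=grab_frame("wrist");pickle.dump((s,f),open('w1.pkl','wb'))
print(s['tcp_rot'],s['eef_pos']);cv2.imwrite('pics/w1.png',f['pixels'])
E
```

```text
clock: 2.18
eef_pos: [462.1, 135.1, 180.6]
tcp_rot: [3.141, 0.003, 0.129]
contact_force: [0.4, -0.1, -0.1]
opening: 0.698
grasp_force: 0.0
[3.14117055e+00 2.80923521e-03 1.28946529e-01] [462.11673949 135.11654188 180.57905626]
```

View pics/w1.png

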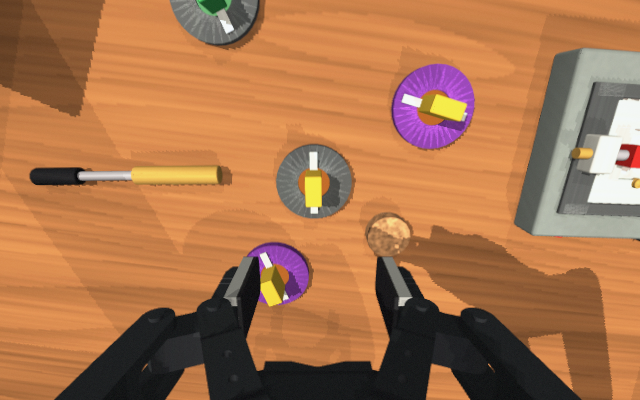

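The filter is at (315,181) in the wrist image, its knob and stripe standing upright in the frame, so the yaw already matches.

Run:
```python
from h import *
import pickle
s,f=pickle.load(open('w1.pkl','rb'))
for n,u,z in [('cell',(315,181),9),('L',(277,181),10),('R',(353,181),10),('stripeT',(313.5,152),11),('stripeB',(313.5,212),11),('kTL',(306,171),46),('kTR',(322,171),46)]: print(n,at_z(f,u,z,s).round(1))
```

```text
cell [467.2 138.1   9. ]
L [462.3 178.   10. ]
R [472.6  98.2  10. ]
stripeT [497.7 143.5  11. ]
stripeB [433.1 135.4  11. ]
kTL [484.5 148.4  46. ]
kTR [486.4 133.7  46. ]
```

Run:
```python
from h import *
import pickle
s,f=pickle.load(open('w1.pkl','rb'))
p=f['pixels'][140:225,270:360];cv2.imwrite('pics/w1c.png',cv2.resize(p,None,fx=6,fy=6,interpolation=cv2.INTER_CUBIC))
```

```text
(no output)
```

View pics/w1c.png

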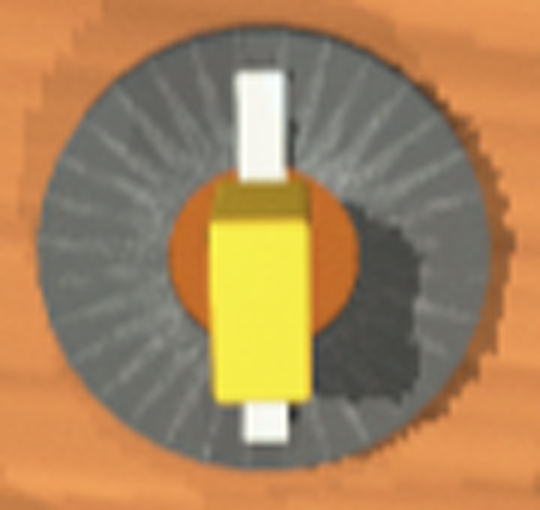

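Run:
```python
from h import *
import pickle
s,f=pickle.load(open('w1.pkl','rb'))
k=at_z(f,(313.1,191.4),46,s);print(k)
todo([k[0],k[1],16])
```

```text
[465.89318227 139.43173632  46.        ]
clock 2.2333 pose [462.9 135.2 181.6] [3.141e+00 1.000e-03 1.290e-01] F [ 0.  -0.3  0.4] op 0.699 0.0
cm tool [ 0.35 -0.38 16.56]
```

```bash
python3 -m jog '[{"x":0.37,"y":-0.36,"z":2.5,"spin":0,"grip":0.3},{"x":0,"y":0,"z":3,"spin":0,"grip":0.3},{"x":0,"y":0,"z":3,"spin":0,"grip":0.3},{"x":0,"y":0,"z":3,"spin":0,"grip":0.3},{"x":0,"y":0,"z":2,"spin":0,"grip":0.3},{"x":0,"y":0,"z":1.5,"spin":0,"grip":0.3},{"x":0,"y":0,"z":1,"spin":0,"grip":0.3},{"x":0,"y":0,"z":0,"spin":0,"grip":0.3},{"x":0,"y":0,"z":0,"spin":0,"grip":0.3}]' 40
python3 -c "
from h import *
todo([466.3,139,16])"
```

```text
clock: 2.98
eef_pos: [466.9, 139.3, 22.0]
tcp_rot: [-3.141, -0.001, 0.127]
contact_force: [0.1, 0.4, -0.1]
opening: 0.699
grasp_force: 0.0
clock 2.9833 pose [466.9 139.3  22. ] [-3.141e+00 -1.000e-03  1.270e-01] F [ 0.1  0.4 -0.1] op 0.699 0.0
cm tool [-0.07  0.03  0.6 ]
```

```bash
python3 -m jog '[{"x":-0.05,"y":0,"z":0.6,"spin":0,"grip":0.3},{"x":0,"y":0,"z":0,"spin":0,"grip":0.6},{"x":0,"y":0,"z":0,"spin":0,"grip":0.9},{"x":0,"y":0,"z":0,"spin":0,"grip":1},{"x":0,"y":0,"z":0,"spin":0,"grip":1},{"x":0,"y":0,"z":0,"spin":0,"grip":1},{"x":0,"y":0,"z":0,"spin":0,"grip":1},{"x":0,"y":0,"z":0,"spin":0,"grip":1}]' 50
```

```text
clock: 3.65
eef_pos: [466.2, 139.4, 15.9]
tcp_rot: [-3.141, -0.001, 0.126]
contact_force: [-1.5, -0.3, 5.7]
opening: 0.179
grasp_force: 49.3
```

```bash
python3 -m jog '[{"x":0,"y":0,"z":-1,"spin":0,"grip":1},{"x":0,"y":0,"z":-2.5,"spin":0,"grip":1},{"x":0,"y":0,"z":-3,"spin":0,"grip":1},{"x":0,"y":0,"z":-3,"spin":0.04,"grip":1},{"x":0.2,"y":1.4,"z":-1,"spin":0,"grip":1},{"x":0.4,"y":2.8,"z":0,"spin":0,"grip":1},{"x":0.4,"y":2.8,"z":0,"spin":0,"grip":1},{"x":0.4,"y":2.8,"z":0,"spin":0,"grip":1},{"x":0.4,"y":2.8,"z":0,"spin":0,"grip":1},{"x":0.4,"y":2.8,"z":0,"spin":0,"grip":1},{"x":0.4,"y":2.8,"z":0,"spin":0,"grip":1},{"x":0.4,"y":2.8,"z":0,"spin":0,"grip":1},{"x":0.4,"y":2.8,"z":0,"spin":0,"grip":1},{"x":0.4,"y":2.8,"z":0,"spin":0,"grip":1},{"x":0.4,"y":2.8,"z":0,"spin":0,"grip":1},{"x":0.2,"y":2.8,"z":0,"spin":0,"grip":1},{"x":0.2,"y":1.4,"z":0,"spin":0,"grip":1},{"x":0,"y":0,"z":0,"spin":0,"grip":1},{"x":0,"y":0,"z":0,"spin":0,"grip":1}]'
python3 - <<'E'
from h import *
import pickle
todo([541.7,-194.6,16+46+20])
s=sense();f=grab_frame("wrist");pickle.dump((s,f),open('w2.pkl','wb'));cv2.imwrite('pics/w2.png',f['pixels'])
E
```

```text
clock: 5.23
eef_pos: [540.0, -191.6, 120.4]
tcp_rot: [-3.141, 0.0, 0.084]
contact_force: [-0.0, -0.0, -1.3]
opening: 0.178
grasp_force: 49.0
clock 5.2333 pose [ 540.  -191.6  120.4] [-3.141  0.     0.084] F [-0.  -0.  -1.3] op 0.178 48.970486521720886
cm tool [0.14 0.31 3.84]
```

View pics/w2.png

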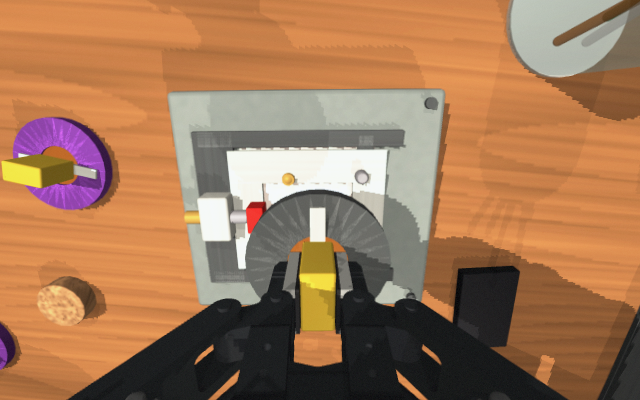

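The filter is held level, with stud c visible at (288,179), a pin at (362,177) and the nose at (257,217). I'll cross-check the positions.

Run:
```python
from h import *
import pickle
s,f=pickle.load(open('w2.pkl','rb'))
th=.086;R=np.array([[np.cos(th),-np.sin(th)],[np.sin(th),np.cos(th)]])
for n,u,z in [('c',(288,178),45.5),('pin',(362,176),50),('noseTopR',(266,203),59),('noseTopL',(249,203),59),('TL',(170,91),36),('TR',(444,89),36),('cellL',(245,247),s['eef_pos'][2]-6),('cellR',(391,247),s['eef_pos'][2]-6),('cellTop',(318,190),s['eef_pos'][2]-6)]:
    p=at_z(f,u,z,s); print(n,p.round(1),(R.T@(p[:2]-[540.6,-182.6])).round(1))
```

```text
c [ 569.4 -167.7   45.5] [30.  12.3]
pin [ 576.4 -220.8   50. ] [ 32.4 -41.2]
noseTopR [ 553.3 -154.3   59. ] [15.1 27.1]
noseTopL [ 552.3 -142.3   59. ] [15.1 39.1]
TL [623.1 -80.3  36. ] [91.  94.8]
TR [ 640.4 -272.8   36. ] [ 91.7 -98.4]
cellL [ 545.7 -152.1  114.4] [ 7.7 30. ]
cellR [ 552.3 -230.9  114.4] [  7.5 -49.1]
cellTop [ 580.8 -188.8  114.4] [39.5 -9.6]
```

```bash
python3 -m jog '[{"x":0.22,"y":0.4,"z":0.5,"spin":0,"grip":1},{"x":0,"y":0,"z":1,"spin":0,"grip":1},{"x":0,"y":0,"z":1,"spin":0,"grip":1},{"x":0,"y":0,"z":1,"spin":0,"grip":1},{"x":0,"y":0,"z":0.7,"spin":0,"grip":1},{"x":0,"y":0,"z":0.5,"spin":0,"grip":1},{"x":0,"y":0,"z":0.2,"spin":0,"grip":1},{"x":0,"y":0,"z":0,"spin":0,"grip":1},{"x":0,"y":0,"z":0,"spin":0,"grip":1},{"x":0,"y":0,"z":0,"spin":0,"grip":1}]'
python3 - <<'E'
from h import *
todo([541.7,-194.6,70.4])
E
```

```text
clock: 6.12
eef_pos: [543.3, -195.5, 71.7]
tcp_rot: [3.141, -0.001, 0.086]
contact_force: [0.3, -0.5, -1.5]
opening: 0.18
grasp_force: 49.1
clock 6.1167 pose [ 543.3 -195.5   71.7] [ 3.141e+00 -1.000e-03  8.600e-02] F [ 0.3 -0.5 -1.5] op 0.18 49.09582793712616
cm tool [-0.15 -0.1   0.13]
```

```bash
python3 -m jog '[{"x":0,"y":-0.1,"z":0.1,"spin":0,"grip":1},{"x":0,"y":-0.1,"z":0,"spin":0,"grip":1},{"x":0,"y":-0.1,"z":0,"spin":0,"grip":1},{"x":0,"y":-0.1,"z":0,"spin":0,"grip":1},{"x":0,"y":0,"z":0,"spin":0,"grip":1},{"x":0,"y":0,"z":0,"spin":0,"grip":1}]'
python3 -m jog '[{"x":0,"y":-0.1,"z":0,"spin":0,"grip":1},{"x":0,"y":0,"z":0,"spin":0,"grip":1},{"x":0,"y":0,"z":0,"spin":0,"grip":1}]'
```

```text
clock: 6.62
eef_pos: [542.8, -191.6, 70.5]
tcp_rot: [3.141, -0.0, 0.086]
contact_force: [-0.2, -0.9, -1.3]
opening: 0.181
grasp_force: 49.0
clock: 6.87
eef_pos: [542.7, -190.7, 70.4]
tcp_rot: [3.141, -0.0, 0.086]
contact_force: [-0.6, -5.0, -1.0]
opening: 0.173
grasp_force: 49.1
```

```bash
python3 -m jog '[{"x":0,"y":-0.06,"z":0,"spin":0,"grip":1},{"x":0,"y":-0.06,"z":0,"spin":0,"grip":1},{"x":0,"y":0,"z":0,"spin":0,"grip":1},{"x":0,"y":0,"z":0,"spin":0,"grip":1}]'
python3 -m jog '[{"x":0,"y":0,"z":0,"spin":0,"grip":1},{"x":0,"y":0,"z":0,"spin":0,"grip":1}]'
```

```text
clock: 7.2
eef_pos: [542.6, -189.8, 70.5]
tcp_rot: [3.141, -0.0, 0.086]
contact_force: [0.2, -6.7, -0.4]
opening: 0.181
grasp_force: 49.2
clock: 7.37
eef_pos: [542.7, -189.8, 70.5]
tcp_rot: [3.141, -0.001, 0.086]
contact_force: [0.1, -7.3, 0.5]
opening: 0.179
grasp_force: 49.2
```

```bash
python3 -m jog '[{"x":0,"y":-0.05,"z":0,"spin":0,"grip":1},{"x":0,"y":-0.05,"z":0,"spin":0,"grip":1},{"x":0,"y":-0.05,"z":0,"spin":0,"grip":1},{"x":0,"y":0,"z":0,"spin":0,"grip":1},{"x":0,"y":0,"z":0,"spin":0,"grip":1}]'
python3 -m jog '[{"x":0,"y":0,"z":0,"spin":0,"grip":1},{"x":0,"y":0,"z":0,"spin":0,"grip":1}]'
```

```text
clock: 7.78
eef_pos: [542.6, -188.8, 70.5]
tcp_rot: [3.14, -0.001, 0.086]
contact_force: [-0.7, -8.8, -1.5]
opening: 0.178
grasp_force: 49.2
clock: 7.95
eef_pos: [542.6, -188.8, 70.5]
tcp_rot: [3.14, -0.001, 0.086]
contact_force: [-1.6, -9.6, -1.0]
opening: 0.183
grasp_force: 49.2
```

```bash
python3 -m jog '[{"x":0,"y":-0.05,"z":0,"spin":0,"grip":1},{"x":0,"y":-0.05,"z":0,"spin":0,"grip":1},{"x":0,"y":0,"z":0,"spin":0,"grip":1},{"x":0,"y":0,"z":0,"spin":0,"grip":1}]'
python3 -m jog '[{"x":0,"y":0,"z":0,"spin":0,"grip":1},{"x":0,"y":0,"z":0,"spin":0,"grip":1}]'
```

```text
clock: 8.28
eef_pos: [542.6, -188.1, 70.6]
tcp_rot: [3.139, -0.001, 0.087]
contact_force: [-0.5, -11.6, -0.7]
opening: 0.176
grasp_force: 49.3
clock: 8.45
eef_pos: [542.6, -188.1, 70.6]
tcp_rot: [3.139, -0.001, 0.087]
contact_force: [-1.3, -10.9, -0.3]
opening: 0.176
grasp_force: 49.3
```

```bash
python3 -m jog '[{"x":0,"y":0,"z":0.1,"spin":0,"grip":1},{"x":0,"y":0,"z":0.1,"spin":0,"grip":1},{"x":0,"y":0,"z":0.1,"spin":0,"grip":1},{"x":0,"y":0,"z":0.1,"spin":0,"grip":1},{"x":0,"y":0,"z":0,"spin":0,"grip":1},{"x":0,"y":0,"z":0,"spin":0,"grip":1}]'
python3 -m jog '[{"x":0,"y":0,"z":0.1,"spin":0,"grip":1},{"x":0,"y":0,"z":0,"spin":0,"grip":1},{"x":0,"y":0,"z":0,"spin":0,"grip":1}]'
```

```text
clock: 8.95
eef_pos: [543.4, -188.2, 66.8]
tcp_rot: [3.139, -0.002, 0.086]
contact_force: [1.0, -10.2, -3.0]
opening: 0.178
grasp_force: 49.1
clock: 9.2
eef_pos: [543.5, -188.2, 65.8]
tcp_rot: [3.139, -0.003, 0.086]
contact_force: [1.5, -10.3, -1.8]
opening: 0.18
grasp_force: 49.2
```

```bash
python3 -m jog '[{"x":0.1,"y":0,"z":0.1,"spin":0,"grip":1},{"x":0,"y":0,"z":0.1,"spin":0,"grip":1},{"x":0,"y":0,"z":0,"spin":0,"grip":1},{"x":0,"y":0,"z":0,"spin":0,"grip":1}]'
```

```text
clock: 9.53
eef_pos: [544.4, -188.1, 63.8]
tcp_rot: [3.139, -0.002, 0.086]
contact_force: [0.9, -10.8, -1.9]
opening: 0.184
grasp_force: 49.1
```

```bash
python3 -m jog '[{"x":0,"y":0,"z":0,"spin":0,"grip":1},{"x":0,"y":0,"z":0,"spin":0,"grip":1}]'
```

```text
clock: 9.7
eef_pos: [544.4, -188.1, 63.8]
tcp_rot: [3.139, -0.002, 0.086]
contact_force: [1.6, -11.1, -1.0]
opening: 0.178
grasp_force: 49.1
```

```bash
python3 -m jog '[{"x":0,"y":0,"z":0.1,"spin":0,"grip":1},{"x":0,"y":0,"z":0,"spin":0,"grip":1},{"x":0,"y":0,"z":0,"spin":0,"grip":1}]'; python3 -m jog '[{"x":0,"y":0,"z":0.1,"spin":0,"grip":1},{"x":0,"y":0,"z":0,"spin":0,"grip":1},{"x":0,"y":0,"z":0,"spin":0,"grip":1}]'
```

```text
clock: 9.95
eef_pos: [544.4, -188.1, 62.8]
tcp_rot: [3.139, -0.002, 0.086]
contact_force: [0.6, -10.4, 0.1]
opening: 0.177
grasp_force: 49.2
clock: 10.2
eef_pos: [544.5, -188.1, 61.9]
tcp_rot: [3.139, -0.003, 0.086]
contact_force: [1.6, -10.2, -1.2]
opening: 0.182
grasp_force: 49.3
```

```bash
python3 -m jog '[{"x":0,"y":0,"z":0.08,"spin":0,"grip":1},{"x":0,"y":0,"z":0,"spin":0,"grip":1},{"x":0,"y":0,"z":0,"spin":0,"grip":1}]'; python3 -m jog '[{"x":0,"y":0,"z":0.08,"spin":0,"grip":1},{"x":0,"y":0,"z":0,"spin":0,"grip":1},{"x":0,"y":0,"z":0,"spin":0,"grip":1}]'
```

```text
clock: 10.45
eef_pos: [544.6, -188.2, 61.6]
tcp_rot: [3.139, -0.003, 0.086]
contact_force: [-0.6, -10.3, 5.0]
opening: 0.183
grasp_force: 50.2
clock: 10.7
eef_pos: [544.7, -188.2, 61.5]
tcp_rot: [3.139, -0.003, 0.086]
contact_force: [-2.4, -9.5, 12.7]
opening: 0.18
grasp_force: 51.3
```

```bash
python3 -m jog '[{"x":0,"y":0.1,"z":-0.05,"spin":0,"grip":1},{"x":0,"y":0.1,"z":0,"spin":0,"grip":1},{"x":0,"y":0,"z":0,"spin":0,"grip":1},{"x":0,"y":0,"z":0,"spin":0,"grip":1}]'; python3 -m jog '[{"x":0,"y":0.07,"z":0,"spin":0,"grip":1},{"x":0,"y":0,"z":0,"spin":0,"grip":1},{"x":0,"y":0,"z":0,"spin":0,"grip":1}]'
```

```text
clock: 11.03
eef_pos: [544.6, -189.1, 61.5]
tcp_rot: [3.14, -0.003, 0.086]
contact_force: [0.0, -5.0, 9.6]
opening: 0.177
grasp_force: 50.8
clock: 11.28
eef_pos: [544.7, -189.4, 61.5]
tcp_rot: [3.141, -0.002, 0.085]
contact_force: [-0.5, -2.3, 10.2]
opening: 0.178
grasp_force: 50.9
```

```bash
python3 -m jog '[{"x":0,"y":0.05,"z":0,"spin":0,"grip":1},{"x":0,"y":0,"z":0,"spin":0,"grip":1},{"x":0,"y":0,"z":0,"spin":0,"grip":0.7},{"x":0,"y":0,"z":0,"spin":0,"grip":0.5},{"x":0,"y":0,"z":-1,"spin":0,"grip":0.5},{"x":0,"y":0,"z":-3,"spin":0,"grip":0.5},{"x":0,"y":0,"z":-3,"spin":0,"grip":0.7},{"x":0,"y":0,"z":0,"spin":0,"grip":1},{"x":0,"y":0,"z":0,"spin":0,"grip":1},{"x":0,"y":0,"z":0,"spin":0,"grip":1},{"x":0,"y":0,"z":0,"spin":0,"grip":1}]'
python3 - <<'E'
from h import *
todo([544,-189.5,100])
p=np.vstack([cv2.resize(grab_frame("side")["pixels"][130:210,280:380],(500,400),interpolation=cv2.INTER_CUBIC)]); w=grab_frame("wrist")["pixels"]
c=np.zeros((600,800,3),np.uint8);c[:280,:350]=p[:280,:350];c[200:,160:]=w;c[:200,:500]=p[100:300];cv2.imwrite('pics/r1.png',c)
E
```

```text
clock: 12.2
eef_pos: [542.6, -189.4, 129.3]
tcp_rot: [-3.141, 0.002, 0.086]
contact_force: [-0.3, 0.9, -0.6]
opening: -0.005
grasp_force: 0.0
clock 12.2 pose [ 542.6 -189.4  129.3] [-3.141e+00  2.000e-03  8.600e-02] F [-0.3  0.9 -0.6] op -0.005 0.0
cm tool [0.14 0.02 2.93]
```

View pics/r1.png

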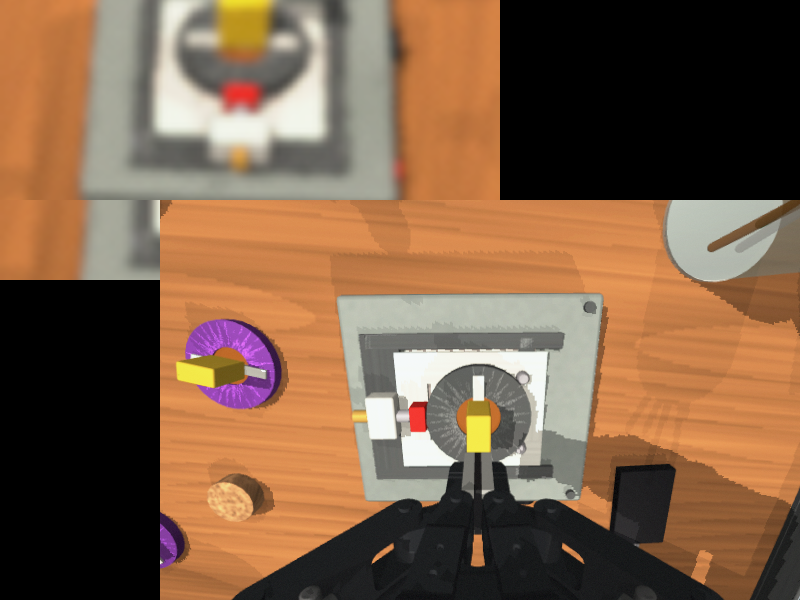

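The cell sits between both pins (at about (523,378) and (521,449)) and the nose, looks flat, and is released. Now I press the knob down with the shut fingers.

```bash
python3 -m jog '[{"x":0.18,"y":0,"z":0.5,"spin":0,"grip":1},{"x":0,"y":0,"z":1,"spin":0,"grip":1},{"x":0,"y":0,"z":1,"spin":0,"grip":1},{"x":0,"y":0,"z":0.6,"spin":0,"grip":1},{"x":0,"y":0,"z":0.3,"spin":0,"grip":1},{"x":0,"y":0,"z":0,"spin":0,"grip":1},{"x":0,"y":0,"z":0,"spin":0,"grip":1}]'; python3 -m jog '[{"x":0,"y":0,"z":0.1,"spin":0,"grip":1},{"x":0,"y":0,"z":0.1,"spin":0,"grip":1},{"x":0,"y":0,"z":0,"spin":0,"grip":1},{"x":0,"y":0,"z":0,"spin":0,"grip":1}]'
```

```text
clock: 12.88
eef_pos: [545.1, -189.5, 95.8]
tcp_rot: [-3.141, 0.001, 0.086]
contact_force: [0.1, -0.3, 0.5]
opening: 0.002
grasp_force: 0.0
clock: 13.22
eef_pos: [545.3, -189.6, 94.4]
tcp_rot: [3.141, -0.0, 0.086]
contact_force: [-0.5, -0.3, 0.7]
opening: 0.004
grasp_force: 0.0
```

```bash
python3 -m jog '[{"x":0,"y":0,"z":0.1,"spin":0,"grip":1},{"x":0,"y":0,"z":0.1,"spin":0,"grip":1},{"x":0,"y":0,"z":0,"spin":0,"grip":1},{"x":0,"y":0,"z":0,"spin":0,"grip":1}]'; python3 -m jog '[{"x":0,"y":0,"z":0.07,"spin":0,"grip":1},{"x":0,"y":0,"z":0,"spin":0,"grip":1},{"x":0,"y":0,"z":0,"spin":0,"grip":1}]'
```

```text
clock: 13.55
eef_pos: [545.2, -189.6, 92.1]
tcp_rot: [-3.142, 0.0, 0.086]
contact_force: [-0.4, -1.0, -0.4]
opening: -0.0
grasp_force: 0.0
clock: 13.8
eef_pos: [545.5, -189.7, 91.8]
tcp_rot: [3.141, -0.001, 0.086]
contact_force: [-1.0, -0.3, 3.6]
opening: -0.002
grasp_force: 2.0
```

Contact at z = 91.8, as expected for a seated cell (46+46). Pressing to about 10 N.

```bash
python3 -m jog '[{"x":0,"y":0,"z":0.06,"spin":0,"grip":1},{"x":0,"y":0,"z":0,"spin":0,"grip":1},{"x":0,"y":0,"z":0,"spin":0,"grip":1}]'; python3 -m jog '[{"x":0,"y":0,"z":0.03,"spin":0,"grip":1},{"x":0,"y":0,"z":0,"spin":0,"grip":1},{"x":0,"y":0,"z":0,"spin":0,"grip":1}]'
```

```text
clock: 14.05
eef_pos: [545.6, -189.8, 91.7]
tcp_rot: [3.141, -0.001, 0.086]
contact_force: [-3.0, 0.7, 9.2]
opening: -0.001
grasp_force: 4.7
clock: 14.3
eef_pos: [545.7, -189.8, 91.6]
tcp_rot: [3.141, -0.001, 0.086]
contact_force: [-3.0, 0.9, 12.0]
opening: -0.002
grasp_force: 6.0
```

```bash
python3 -m jog '[{"x":-0.05,"y":0,"z":-0.05,"spin":0,"grip":1},{"x":0,"y":0,"z":-0.3,"spin":0,"grip":1},{"x":0,"y":0,"z":-1.5,"spin":0,"grip":1},{"x":0,"y":0,"z":-3,"spin":0,"grip":1},{"x":-1,"y":0,"z":-3,"spin":0,"grip":1},{"x":-3,"y":0,"z":-2,"spin":0,"grip":1},{"x":-4,"y":0,"z":0,"spin":0,"grip":1},{"x":-4,"y":0,"z":0,"spin":0,"grip":1},{"x":0,"y":0,"z":0,"spin":0,"grip":1},{"x":0,"y":0,"z":0,"spin":0,"grip":1},{"x":0,"y":0,"z":0,"spin":0,"grip":1}]'
python3 - <<'E'
from h import *
import pickle
s=sense();f=grab_frame("wrist");t=grab_frame("top");pickle.dump((s,f,t),open('w3.pkl','wb'))
c=np.zeros((540,800,3),np.uint8);c[:400,:640]=f['pixels'];c[300:540,530:800]=cv2.resize(t['pixels'][165:245,335:425],(270,240),interpolation=cv2.INTER_CUBIC);cv2.imwrite('pics/r2.png',c)
E
```

```text
clock: 15.22
eef_pos: [425.7, -200.2, 189.4]
tcp_rot: [3.141, -0.001, 0.085]
contact_force: [0.6, -1.1, 0.1]
opening: 0.003
grasp_force: 0.0
```

View pics/r2.png

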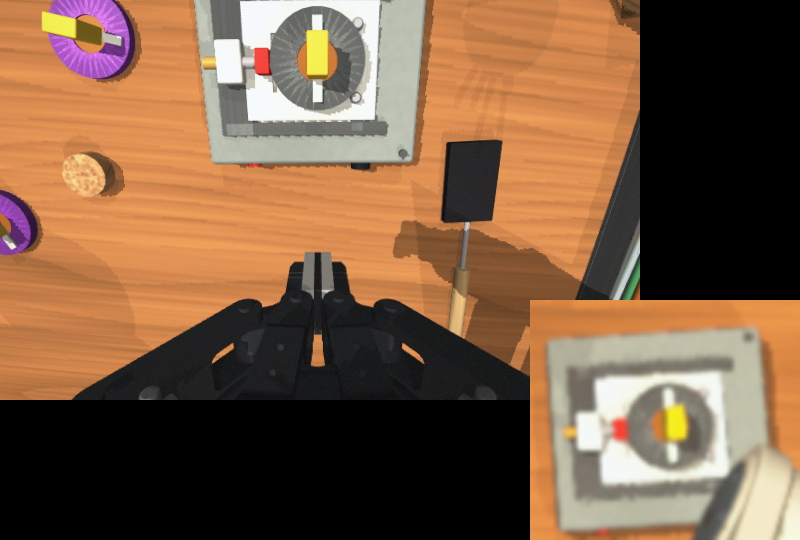

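The cell at (318,58) rests against both pins at (357,22) and (355,97) and against the nose at (262,62). It is flat and clear of the robot. Handing in.

```bash
python3 -c "
from rig import *
print(sign_off())"
```

```text
the job is handed in; nothing more can be done
None
```

I mounted the amber filter, pressed it home with about 12 N, let it go and handed the job in. In the last pictures it lies flat between the nose and both pins, and the press height matched a seated cell. The sign-off returned no verdict, and contact on each stud was not measured directly.

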